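# Slide two stray checkers into line behind the one at home

## Robot

A 6-joint arm with a two-finger parallel gripper is mounted at the origin on the work surface. World frame = base frame: x ahead of the robot, y to its left, z up, the work surface at z = 0. Lengths are in m, angles in rad, forces in N, time in s.
With the tool pointing down it reaches from about 0.275 to 0.75 m from the base axis. Payload 10.2 kg.
Tool frame: the origin (TCP) lies between the finger pads; the fingertips stand 17 mm ahead of it and the grasp point (between the pads) lies 2 mm behind it; z points along the fingers, y is the line along which they close (so a half turn about z gives the same grasp; the last joint's range is limited). The gripper opens to 85 mm and grips with 20 to 120 N. Pads are 22 mm wide; open, the fingers measure 114 mm over their backs; the gripper's body (76 mm by 85 mm) begins 54 mm behind the grasp point. The pads swing forward as they close: fully open they stand 13 mm farther back than shut.
Start: joints at [1.016, 0.313, 1.498, -0, 1.331, -0.223], TCP at [0.171, 0.496, 0.222] pointing down, gripper open.
Joint ranges: [-2.94, 2.94], [-0.97, 2.17], [0.19, 2.56], [-1.23, 4.37], [0.02, 3.11], [-2.88, 2.88]. Speed limits (rad/s): [2.39, 2.39, 3.01, 3.14, 3.14, 3.14].

## Interface

Orientations are given as a unit quaternion [w, x, y, z].
In Python, from rig import r gives the robot as it stands. The module is installed in compiled form; this text tells all that it offers.
- The arm moves only by the tool send_rows, never from a script. Its argument "plan" is a list of rows, each a list of 5 numbers: the shift along the tool's x, y, z in mm, then the turn about the tool's z in degrees, then the finger opening in mm, from 0 to 85.4. A call has 1 to 20 rows; each row shifts and turns the commanded pose from where the row before left it, along the tool's axes as they then stand; what a row does not reach is not made up. A row lasts 1/10 s, in which the tool goes at most 50 mm and 8.59 degrees, less where a joint would pass 70% of its speed; a pose out of reach is approached as far as the arm can. A call with a gripper value outside its range is refused whole. The fingers move at their own pace and stop on an object; the grip force is fixed at half the most. Time passes only in rows, so rows that do not move let the fingers close. It gives the time, the measured TCP pose, the force, the opening and the grip force at its end, in the units of the state.
- r.get_state(): the state, without advancing time (a new reading comes with each control period).
- r.get_image(name): name is "scene" or "top"; returns a dict with "img" (420x560x3 uint8, red, green, blue), "fx", "fy", "cx", "cy" (pixels), "R" (3x3) and "t" (3): a world point X has camera coordinates R X + t. Camera axes: x right, y down, z forward; pixel columns grow to the right and rows downward; lengths in m; the calibration is good to about 2 mm. A picture is of the moment at which its call begins. There is no depth.
- r.hand_in(): hands the job in; it is judged then, once.
The state is a dict: "time": time; "qpos": joint angles; "joint_vel": joint speeds; "tau": joint torques, N m; "eef_pos": TCP position; "tcp_rot": TCP orientation; "contact_force": force on the tool from outside, world axes, zero at the start; "wrist_torque": the same for the moment, N m; "gripper_width": opening from 0.0 (shut) to 1.0 (fully open); "grasp_force": force on a finger pad.
Only numpy, scipy, OpenCV 4.12 (cv2) and the standard library are available. Lean on these libraries where they do the work, as an engineer would, in place of code of your own. Each camera call takes 0.05 s, during which the arm holds its last target. There are 200 camera calls.

## Task

With the fingertips, push the two stray dark checkers across the backgammon board, without picking them up, so that they line up behind the dark checker that sits against the far rail: three in a straight row down the middle of that checker's point (its inlaid triangle), each touching the next and the first still against the rail. Leave the ivory checkers, the dice and everything else on the table alone.

Things in the scene. Friction and masses are not known exactly. Their poses are not given: they have to be found in the camera images.
- board: Open backgammon box, fixed, 424 (x) by 528 (y) by 28 mm high. Origin: centre of underside; x away from the robot, y left. Two trays beside a 24 mm bar along x at y=0. Tray floors: z=0.008; rails and bar 20 mm higher. Left tray inside: x -0.2 to 0.2 (far rail), y 0.012 to 0.252. Far points: inlaid triangles 40 mm apart, middles at y=0.032, 0.072, ... 0.232
- seat2 (a point): Place of a checker touching the far rail in the middle of the left tray's second point, on the floor (board 0.181, 0.072, 0.008); axes as the board's
- seat4 (a point): The same for the fourth point (board 0.181, 0.152, 0.008)
- seat5 (a point): The same for the fifth point (board 0.181, 0.192, 0.008)
- dark_home: Dark (black) checker at home: against the far rail (up to 1 mm off it) on the second, fourth or fifth point, which varies; the row is built behind it, towards the robot. 38 mm across, 12 mm thick, 18 g. Origin: centre of its underside; z up; slides freely on the board
- dark_1: Stray dark checker lying nearer the middle of the left tray. 38 mm across, 12 mm thick, 18 g. Origin: centre of its underside; z up; slides freely on the board
- dark_2: The other stray dark checker, just like the first; which stands nearer the rail in the end does not matter. 38 mm across, 12 mm thick, 18 g. Origin: centre of its underside; z up; slides freely on the board
- ivory_a: Ivory checker against the far rail on another of those three points. Leave it. 38 mm across, 12 mm thick, 18 g. Origin: centre of its underside; z up; slides freely on the board
- ivory_b: Ivory checker against the far rail on the last of those three points. Leave it. 38 mm across, 12 mm thick, 18 g. Origin: centre of its underside; z up; slides freely on the board
- die_1: Ivory die, 16 mm cube, loose in the right tray. Origin: centre of its underside
- die_2: The other die, the same
- ashtray: Empty white ceramic ashtray, 120 mm across, 34 mm high, loose on the table left of the board. Origin: centre of its underside
- dish: Round blue glass dish with a brass twist cap, 84 mm across, 64 mm high, loose, left of the board. Origin: centre of its underside
- bell: Small steel hand bell with a wooden knob, 68 mm across, 71 mm high, loose, right of the board. Origin: centre of its underside
- dice_cup: Brown leather dice cup, 76 mm across, 88 mm high, standing loose in the right tray towards the far rail. Origin: centre of its underside
Things that resemble listed ones, but are neither listed nor needed, are in the scene too. What is shaped like the dark_2 but red is not meant. Leave any turquoise look-alike of the dark_home alone.

How it is judged:
At the end, for the whole second after the job is handed in: The home checker is still against the far rail (gap under about 4 mm); the two strays lie flat on the floor behind it on its point, one behind the other, each gap between neighbours under 4 mm and each of the three within 9 mm of the middle line of the point; all at rest (((x of dark_home in the frame of seat2 between -0.004 and 0.003 m and y of dark_home in the frame of seat2 between -0.009 and 0.009 m and y of dark_1 in the frame of seat2 between -0.009 and 0.009 m and y of dark_2 in the frame of seat2 between -0.009 and 0.009 m and x of dark_1 in the frame of seat2 below -0.03 m and x of dark_2 in the frame of seat2 below -0.066 m and horizontal distance between dark_1 and dark_home below 0.042 m and horizontal distance between dark_2 and dark_1 below 0.042 m) or (x of dark_home in the frame of seat2 between -0.004 and 0.003 m and y of dark_home in the frame of seat2 between -0.009 and 0.009 m and y of dark_2 in the frame of seat2 between -0.009 and 0.009 m and y of dark_1 in the frame of seat2 between -0.009 and 0.009 m and x of dark_2 in the frame of seat2 below -0.03 m and x of dark_1 in the frame of seat2 below -0.066 m and horizontal distance between dark_2 and dark_home below 0.042 m and horizontal distance between dark_1 and dark_2 below 0.042 m) or (x of dark_home in the frame of seat4 between -0.004 and 0.003 m and y of dark_home in the frame of seat4 between -0.009 and 0.009 m and y of dark_1 in the frame of seat4 between -0.009 and 0.009 m and y of dark_2 in the frame of seat4 between -0.009 and 0.009 m and x of dark_1 in the frame of seat4 below -0.03 m and x of dark_2 in the frame of seat4 below -0.066 m and horizontal distance between dark_1 and dark_home below 0.042 m and horizontal distance between dark_2 and dark_1 below 0.042 m) or (x of dark_home in the frame of seat4 between -0.004 and 0.003 m and y of dark_home in the frame of seat4 between -0.009 and 0.009 m and y of dark_2 in the frame of seat4 between -0.009 and 0.009 m and y of dark_1 in the frame of seat4 between -0.009 and 0.009 m and x of dark_2 in the frame of seat4 below -0.03 m and x of dark_1 in the frame of seat4 below -0.066 m and horizontal distance between dark_2 and dark_home below 0.042 m and horizontal distance between dark_1 and dark_2 below 0.042 m) or (x of dark_home in the frame of seat5 between -0.004 and 0.003 m and y of dark_home in the frame of seat5 between -0.009 and 0.009 m and y of dark_1 in the frame of seat5 between -0.009 and 0.009 m and y of dark_2 in the frame of seat5 between -0.009 and 0.009 m and x of dark_1 in the frame of seat5 below -0.03 m and x of dark_2 in the frame of seat5 below -0.066 m and horizontal distance between dark_1 and dark_home below 0.042 m and horizontal distance between dark_2 and dark_1 below 0.042 m) or (x of dark_home in the frame of seat5 between -0.004 and 0.003 m and y of dark_home in the frame of seat5 between -0.009 and 0.009 m and y of dark_2 in the frame of seat5 between -0.009 and 0.009 m and y of dark_1 in the frame of seat5 between -0.009 and 0.009 m and x of dark_2 in the frame of seat5 below -0.03 m and x of dark_1 in the frame of seat5 below -0.066 m and horizontal distance between dark_2 and dark_home below 0.042 m and horizontal distance between dark_1 and dark_2 below 0.042 m)) and height (world z) of each of dark_1, dark_2, dark_home below 0.011 m and angle between each of dark_1, dark_2, dark_home's own z axis and vertical below 0.1 rad and linear speed of each of dark_1, dark_2, dark_home below 0.01 m/s); the robot touches nothing.
It fails at once if a dark checker is lifted more than 8 mm off the board or tipped up (height (world z) of any of dark_1, dark_2, dark_home above 0.016 m or angle between any of dark_1, dark_2, dark_home's own z axis and vertical above 0.4 rad).
It fails at once if an ivory checker or a die is moved by more than 12 mm (distance of any of ivory_a, ivory_b, die_1, die_2 from where it was at the start of the episode above 0.012 m).
It fails at once if the ashtray, dish, bell or dice cup is moved by more than 15 mm (distance of any of ashtray, dish, bell, dice_cup from where it was at the start of the episode above 0.015 m).
It also fails if it takes over 72 s, if anything falls off the work surface, if the arm or the gripper's body presses on something with over 40 N, if the wrist force passes 120 N, or if a joint passes its speed limit or range.

## Working session

There is one attempt and no reset: what is moved stays moved. The work goes in short steps, Python scripts to look and compute and a tool call to move; the robot and the scene stay as the last step left them, time stands still between calls to the robot, and variables do not carry over. Pictures are saved under pics/ and viewed, at most 10 in all, crops included, and the job is handed in when it is done.

Besides the shell and the picture viewer there is one more tool, called after "Emit:" as name(argument=value, ...) on one line, values as JSON. send_rows: Moves the arm, as the interface text tells. Its arguments: {"type":"object","properties":{"plan":{"type":"array","items":{"type":"array","items":{"type":"number"}}}},"required":["plan"]}

```bash
mkdir -p pics; python3 - <<'E'
from rig import r
import cv2
s=r.get_state();print(s['time'],s['eef_pos'],s['tcp_rot'],s['gripper_width'])
for n in("top","scene"):
    d=r.get_image(n);cv2.imwrite(f"pics/{n}0.png",d["img"][:,:,::-1]);print(n,d["fx"],d["cx"],d["cy"],d["R"],d["t"])
E
```

```text
0.0 [0.17087247 0.49613321 0.22162035] [-2.52027851e-04  1.65128352e-01  9.86271865e-01 -6.10642742e-04] 1.0010010483173832
top 487.2888537060276 290.0548183025968 213.0319184837288 [[-0.01085178 -0.99992968  0.00478236]
 [-0.97881148  0.00964436 -0.20453624]
 [ 0.20447573 -0.00690062 -0.97884731]] [-0.09287798  0.58853311  1.31511678]
scene 467.39607484594796 286.909561402166 209.55805380633015 [[-0.65438054  0.75607133  0.01192696]
 [ 0.41872799  0.37545321 -0.8268626 ]
 [-0.62964512 -0.53608865 -0.5622775 ]] [ 0.46191797 -0.1912879   2.10549983]
```

View pics/top0.png

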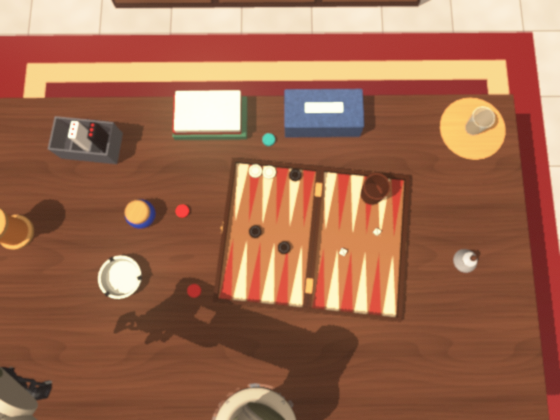

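View pics/scene0.png

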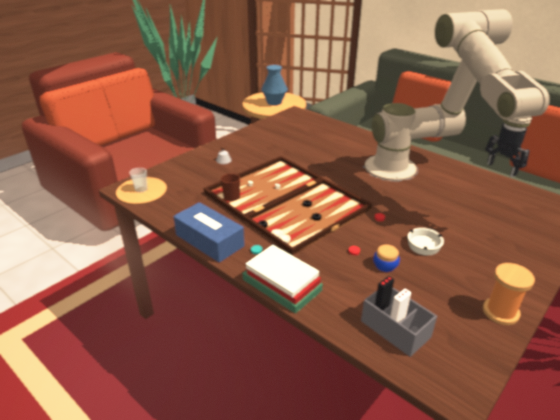

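The top view shows the home checker at about (295,174), on the second point. The strays are at (256,231) and (285,247), and the ivories at (256,171) and (269,172). The scene view agrees.

```bash
cat > h.py <<'E'
import numpy as np, cv2
from rig import r
def ray(d,u,v,z):
    R,t=np.array(d["R"]),np.array(d["t"]); C=-R.T@t
    w=R.T@np.array([(u-d["cx"])/d["fx"],(v-d["cy"])/d["fy"],1]); return (C+w*(z-C[2])/w[2])[:2]
def pix(d,X):
    p=np.array(d["R"])@X+np.array(d["t"]); return d["fx"]*p[0]/p[2]+d["cx"],d["fy"]*p[1]/p[2]+d["cy"]
def blobs(d,m,a0,a1,z):
    n,_,s,c=cv2.connectedComponentsWithStats(m.astype(np.uint8))
    return [(s[i,4],c[i].round(1),ray(d,*c[i],z).round(4)) for i in range(1,n) if a0<s[i,4]<a1]
def crop(d,name,x0,x1,y0,y1,f):
    cv2.imwrite(name,cv2.resize(d["img"][y0:y1,x0:x1,::-1],None,fx=f,fy=f,interpolation=cv2.INTER_CUBIC))
def darks(d,box=(222,318,162,300)):
    x0,x1,y0,y1=box; M=np.zeros(d["img"].shape[:2],bool); M[y0:y1,x0:x1]=1
    return blobs(d,M&(d["img"].max(2)<70),60,300,.014)
E
python3 - <<'E'
from h import *
d=r.get_image("top");im=d["img"].astype(int)
for b in darks(d):print("dark",b)
M=np.zeros(im.shape[:2],bool);M[160:182,245:280]=1
print("C",-np.array(d["R"]).T@d["t"])
hsv=cv2.cvtColor(d["img"],cv2.COLOR_RGB2HSV)
for b in blobs(d,M&(hsv[...,1]<75)&(hsv[...,2]>150),20,300,.014):print("ivory",b)
# tray floors: bright non-brown
m=((im[...,0]>140)).astype(np.uint8);m[:155]=0;m[320:]=0;m[:,:215]=0;m[:,415:]=0
m=cv2.morphologyEx(m,cv2.MORPH_OPEN,np.ones((5,5)))
for c in cv2.findContours(m,0,2)[0]:
    if cv2.contourArea(c)>5000:
        rc=cv2.minAreaRect(cv2.convexHull(c));p=cv2.boxPoints(rc);print(rc);print([ray(d,*q,.008).round(4) for q in p])
crop(d,"pics/c1.png",215,325,155,310,5) if 0 else crop(d,"pics/c1.png",215,415,160,310,4)
E
```

```text
C [ 0.30614561 -0.08947236  1.40811905]
ivory (np.int32(288), array([262.5, 172. ]), array([ 0.723 , -0.0186]))
((315.056640625, 239.18023681640625), (176.76617431640625, 137.54672241210938), 6.054191589355469)
[array([0.3542, 0.1018]), array([0.7583, 0.0658]), array([ 0.6953, -0.4586]), array([ 0.2972, -0.3933])]
```

View pics/c1.png

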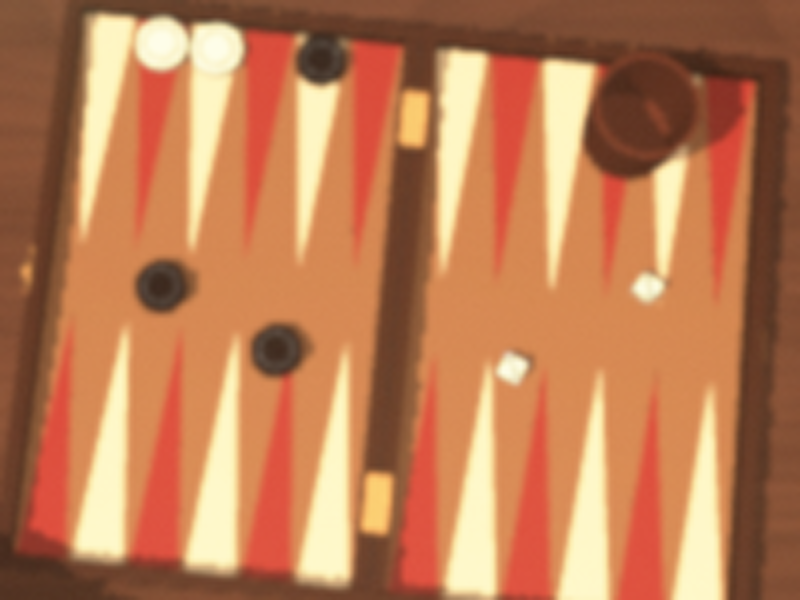

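The crop shows the left tray with the home checker at (322,58) on the second point and the strays at (162,285) and (277,349). The far rail line runs from (86,14) to (402,45).

```bash
python3 - <<'E'
from h import *
d=r.get_image("top");im=d["img"]
M=np.zeros(im.shape[:2],bool);M[164:300,238:304]=1
for th in (80,95,110):
    for b in blobs(d,M&(im[...,0]<th),40,400,.014):print(th,b)
hs=cv2.HoughCircles(cv2.resize(im[...,0][160:260,230:310],None,fx=6,fy=6,interpolation=cv2.INTER_CUBIC),cv2.HOUGH_GRADIENT,1,50,param1=100,param2=20,minRadius=34,maxRadius=50)
for c in hs[0]:
    u,v=(c[0]+.5)/6-.5+230,(c[1]+.5)/6-.5+160;print("circ",u,v,c[2]/6,ray(d,u,v,.02).round(4))
for n,q in dict(fl=(86,14),fr=(402,45),nr=(352,585),bfr=(437,50),bnr=(393,588)).items():
    print(n,ray(d,q[0]/4+215,q[1]/4+160,.008).round(4))
# triangle tips (far points) of left tray
for q in((82,240),(137,240),(191,250),(246,252),(299,265),(357,265)):print(ray(d,q[0]/4+215,q[1]/4+160,.008).round(4))
E
```

```text
80 (np.int32(82), array([295. , 173.9]), array([ 0.7162, -0.1153]))
80 (np.int32(69), array([255.5, 231.5]), array([0.5438, 0.0014]))
95 (np.int32(115), array([295.3, 173.3]), array([ 0.7178, -0.1161]))
95 (np.int32(101), array([255.1, 231.1]), array([0.5449, 0.0027]))
95 (np.int32(100), array([283.9, 247.1]), array([ 0.4972, -0.0806]))
110 (np.int32(249), array([290.9, 169.3]), array([ 0.7303, -0.1034]))
110 (np.int32(115), array([255.2, 231.2]), array([0.5445, 0.0022]))
110 (np.int32(113), array([283.9, 247.2]), array([ 0.497 , -0.0805]))
circ 283.16666 247.0 6.2000003 [ 0.4968 -0.0784]
circ 255.16667 231.0 6.183333 [0.5441 0.002 ]
circ 294.83334 174.66667 5.9666667 [ 0.7119 -0.1147]
fl [0.7519 0.0595]
fr [ 0.7255 -0.1768]
nr [ 0.3294 -0.133 ]
bfr [ 0.7213 -0.2029]
bnr [ 0.3271 -0.1619]
[0.5794 0.0605]
[0.579  0.0203]
[ 0.5711 -0.0192]
[ 0.5693 -0.0594]
[ 0.5592 -0.098 ]
[ 0.5588 -0.1404]
```

```bash
cat >> h.py <<'E'
from scipy.spatial.transform import Rotation as Ro
psi=np.arctan2(-.1106,.9938); S=np.array([.7132,-.115]); B=np.array([[np.cos(psi),-np.sin(psi)],[np.sin(psi),np.cos(psi)]])
def toS(w): return B.T@(np.array(w)[:2]-S)
def go(a,b,hd,z):
    "TCP to seat-frame a,b (m), push direction (tool -x) at hd deg from board x: turn first, then shift in turned tool axes"
    s=r.get_state(); q=s["tcp_rot"]; M=Ro.from_quat([q[1],q[2],q[3],q[0]]).as_matrix()
    px=-M[:2,0]; cur=np.degrees(np.arctan2(px[1],px[0])); turn=-((np.degrees(psi)+hd-cur+180)%360-180)
    M2=M@Ro.from_euler("z",turn,degrees=True).as_matrix()
    w=np.append(S+B@[a,b],z)-s["eef_pos"]
    print("t",round(s["time"],2),"S-pos",toS(s["eef_pos"]).round(4),"z",round(s["eef_pos"][2],4),"tilt",np.degrees(np.arccos(-M[2,2])).round(2),"turn",turn.round(1),"shift mm",(M2.T@w*1000).round(1),"F",np.round(s["contact_force"],1),"w",round(s["gripper_width"]*85,1))
E
python3 -c "
from h import *
for p in((.5443,.002),(.4970,-.0795),(.7130,-.115)):print(toS(p).round(4))
go(-.262,.0114,0,.15)"
```

```text
[-0.1808  0.0976]
[-0.2188  0.0114]
[-0.0002 -0.    ]
t 0.2 S-pos [-0.6065  0.5475] z 0.2219 tilt 0.04 turn -12.7 shift mm [-344.6 -536.1   72.1] F [ 0.8 -1.2  0.1] w 85.1
```

Emit:
send_rows(plan=[[0,0,0,-6.3,26],[0,0,0,-6.4,26],[-15,-24,0,0,26],[-22,-34,0,0,26],[-22,-34,0,0,26],[-22,-34,0,0,26],[-22,-34,0,0,26],[-22,-34,0,0,26],[-22,-34,0,0,26],[-22,-34,0,0,26],[-22,-34,0,0,26],[-22,-34,0,0,26],[-22,-34,0,0,26],[-22,-34,0,0,26],[-22,-34,0,0,26],[-22,-34,0,0,26],[-22,-34,0,0,26],[-21,-34,0,0,26],[0,0,0,0,26]])

```text
time: 2.1
eef_pos: [0.4553, -0.0756, 0.2217]
tcp_rot: [-0.0, 0.057, 0.998, -0.0]
contact_force: [0.1, 0.2, 0.5]
gripper_width: 0.306
grasp_force: 0.0
```

```bash
python3 -c "
from h import *
go(-.262,.0114,0,.06)"
```

```text
t 2.1 S-pos [-0.2606  0.0106] z 0.2217 tilt 0.04 turn -0.2 shift mm [  1.3   0.9 161.7] F [0.1 0.2 0.5] w 26.0
```

Emit:
send_rows(plan=[[1,1,20,0,26],[0,0,30,0,26],[0,0,30,0,26],[0,0,30,0,26],[0,0,30,0,26],[0,0,20,0,26],[0,0,10,0,26],[0,0,8,0,26],[0,0,0,0,26],[0,0,0,0,26]])

```text
time: 3.1
eef_pos: [0.4538, -0.0712, 0.0449]
tcp_rot: [0.001, 0.055, 0.998, -0.0]
contact_force: [0.4, 0.6, -0.2]
gripper_width: 0.305
grasp_force: 0.0
```

```bash
python3 - <<'E'
from h import *
go(-.262,.0114,0,.028)
d=r.get_image("scene");crop(d,"pics/s1.png",190,390,140,260,4)
E
```

```text
t 3.1 S-pos [-0.2627  0.0149] z 0.0449 tilt 0.07 turn 0.0 shift mm [-0.7 -3.5 16.9] F [ 0.4  0.6 -0.2] w 25.9
```

View pics/s1.png

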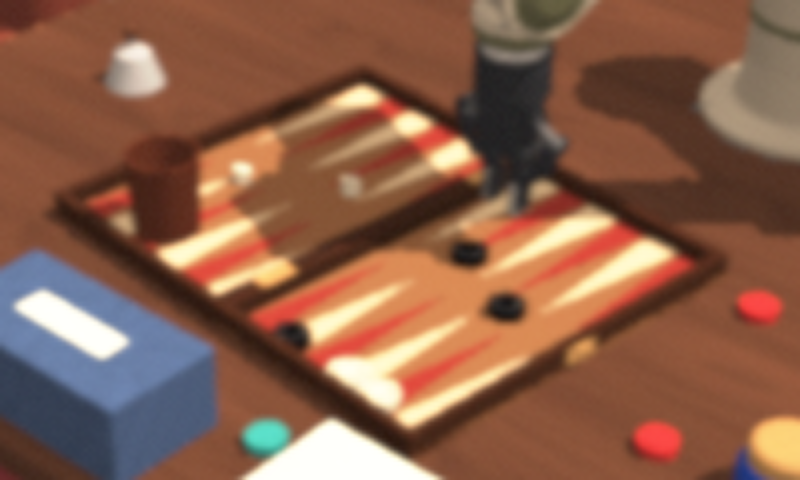

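The view shows the fingers (tips at about (515,205)) behind the nearer stray (468,253), just above the floor. I'll feel for the floor next.

Emit:
send_rows(plan=[[0,-3,2,0,26],[0,0,2,0,26],[0,0,2,0,26],[0,0,2,0,26],[0,0,0,0,26]])

```text
time: 3.65
eef_pos: [0.4529, -0.074, 0.0359]
tcp_rot: [-0.0, 0.055, 0.998, 0.0]
contact_force: [-0.4, -0.1, 0.3]
gripper_width: 0.312
grasp_force: 0.0
```

Emit:
send_rows(plan=[[0,0,2,0,26],[0,0,2,0,26],[0,0,0,0,26]])

```text
time: 3.95
eef_pos: [0.4529, -0.074, 0.0319]
tcp_rot: [-0.0, 0.055, 0.998, 0.0]
contact_force: [-1.2, 0.7, -0.5]
gripper_width: 0.305
grasp_force: 0.0
```

```bash
python3 -c "
from h import *
go(-.262,.0114,0,.028)"
```

```text
t 3.95 S-pos [-0.2632  0.0119] z 0.0319 tilt 0.03 turn 0.0 shift mm [-1.2 -0.5  3.9] F [-1.2  0.7 -0.5] w 25.9
```

Emit:
send_rows(plan=[[0,0,2,0,26],[0,0,0,0,26]])

```text
time: 4.15
eef_pos: [0.4529, -0.074, 0.03]
tcp_rot: [-0.0, 0.055, 0.998, 0.0]
contact_force: [-0.3, 0.1, -0.6]
gripper_width: 0.307
grasp_force: 0.0
```

Emit:
send_rows(plan=[[0,0,1.5,0,26],[0,0,0,0,26]])

```text
time: 4.35
eef_pos: [0.453, -0.0741, 0.0286]
tcp_rot: [-0.0, 0.055, 0.998, 0.0]
contact_force: [0.3, 0.0, 0.7]
gripper_width: 0.304
grasp_force: 0.0
```

Emit:
send_rows(plan=[[0,0,1.5,0,26],[0,0,0,0,26]])

```text
time: 4.55
eef_pos: [0.453, -0.0741, 0.0271]
tcp_rot: [-0.0, 0.055, 0.998, 0.0]
contact_force: [-0.3, -0.3, -0.3]
gripper_width: 0.307
grasp_force: 0.0
```

Emit:
send_rows(plan=[[0,0,1.5,0,26],[0,0,0,0,26]])

```text
time: 4.75
eef_pos: [0.4529, -0.074, 0.0255]
tcp_rot: [-0.0, 0.055, 0.998, 0.0]
contact_force: [-0.0, 0.2, 0.0]
gripper_width: 0.305
grasp_force: 0.0
```

```bash
python3 -c "
from h import *
go(-.24,.01,0,.0255);go(-.063,0,0,.0255)"
```

```text
t 4.75 S-pos [-0.2632  0.0119] z 0.0255 tilt 0.02 turn 0.0 shift mm [-23.2  -1.9   0. ] F [-0.   0.2  0. ] w 25.9
t 4.75 S-pos [-0.2632  0.0119] z 0.0255 tilt 0.02 turn 0.0 shift mm [-200.2  -11.9   -0. ] F [-0.   0.2  0. ] w 25.9
```

Emit:
send_rows(plan=[[-6,0,0,0,26],[-6,0,0,0,26],[-4,0,0,0,26],[-4,-0.5,0,0,26],[-5,-0.5,0,0,26],[-6,-0.5,0,0,26],[-6,-0.5,0,0,26],[-6,-0.5,0,0,26],[-6,-0.5,0,0,26],[-6,-0.5,0,0,26],[-6,-0.5,0,0,26],[-6,-0.5,0,0,26],[-6,-0.5,0,0,26],[-6,-0.5,0,0,26],[-6,-0.5,0,0,26],[-6,-0.5,0,0,26],[-5,-0.5,0,0,26],[-4,-0.5,0,0,26],[-3,-0.5,0,0,26],[0,0,0,0,26]])

```text
time: 6.75
eef_pos: [0.5548, -0.0935, 0.0257]
tcp_rot: [0.0, 0.055, 0.998, -0.0]
contact_force: [-0.8, 0.8, 0.1]
gripper_width: 0.308
grasp_force: 0.0
```

```bash
python3 - <<'E'
from h import *
go(-.1,0,0,.0255);go(-.065,0,0,.0255)
d=r.get_image("top");crop(d,"pics/c2.png",215,415,160,310,4)
E
```

```text
t 6.75 S-pos [-0.1598  0.0039] z 0.0257 tilt 0.01 turn 0.0 shift mm [-59.8  -3.9   0.2] F [-0.8  0.8  0.1] w 26.2
t 6.75 S-pos [-0.1598  0.0039] z 0.0257 tilt 0.01 turn 0.0 shift mm [-94.8  -3.9   0.2] F [-0.8  0.8  0.1] w 26.2
```

View pics/c2.png

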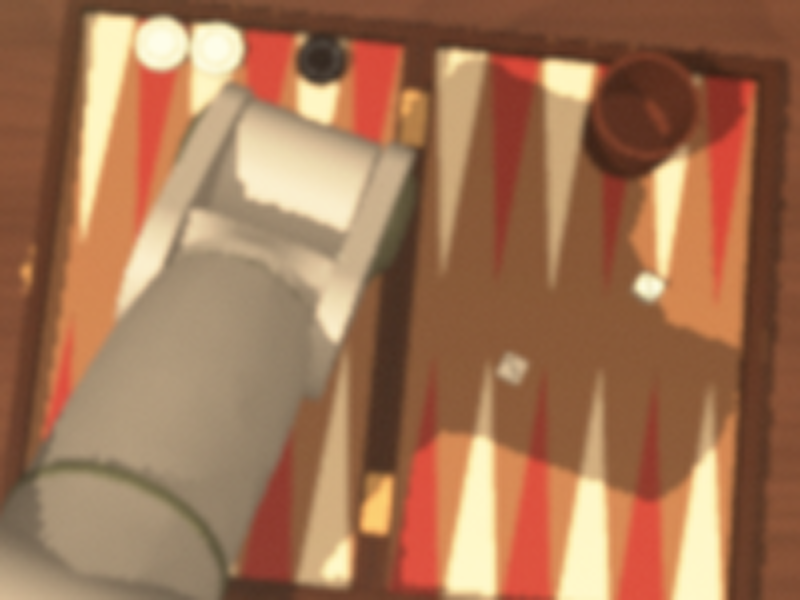

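The arm hides the pushed stray. The home checker and the ivories haven't moved, so I'll carry on.

Emit:
send_rows(plan=[[-4,-0.3,0,0,26],[-5,-0.3,0,0,26],[-6,-0.4,0,0,26],[-6,-0.4,0,0,26],[-6,-0.4,0,0,26],[-6,-0.4,0,0,26],[-6,-0.4,0,0,26],[-6,-0.4,0,0,26],[-6,-0.4,0,0,26],[-6,-0.4,0,0,26],[-6,-0.2,0,0,26],[-5,0,0,0,26],[-4,0,0,0,26],[-3,0,0,0,26],[-2,0,0,0,26],[-2,0,0,0,26],[-2,0,0,0,26],[-2,0,0,0,26],[0,0,0,0,26],[0,0,0,0,26]])

```text
time: 8.8
eef_pos: [0.6366, -0.1064, 0.0257]
tcp_rot: [-0.0, 0.055, 0.998, 0.0]
contact_force: [0.4, 1.2, -0.3]
gripper_width: 0.304
grasp_force: 0.0
```

```bash
python3 - <<'E'
from h import *
go(-.065,0,0,.0255)
d=r.get_image("scene");crop(d,"pics/s2.png",190,390,140,260,4)
E
```

```text
t 8.8 S-pos [-0.0771  0.    ] z 0.0257 tilt 0.0 turn 0.0 shift mm [-12.1  -0.    0.2] F [ 0.4  1.2 -0.3] w 25.8
```

View pics/s2.png

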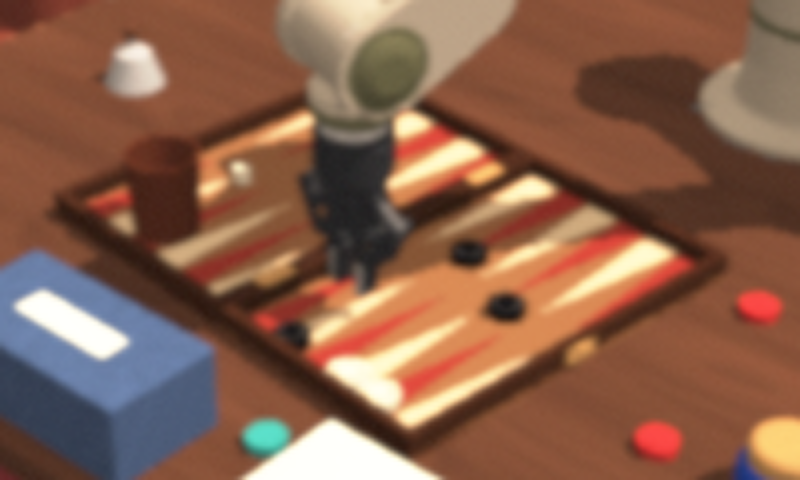

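The stray is still at (468,253). The fingertips passed over it, so the tips stand less far ahead of the TCP at this opening than I assumed. I'll go back and feel for the floor properly.

Emit:
send_rows(plan=[[0,0,-15,0,26],[0,0,-15,0,26],[10,0,0,0,26],[20,1,0,0,26],[20,1,0,0,26],[20,1,0,0,26],[20,1,0,0,26],[20,1,0,0,26],[20,1,0,0,26],[20,1,0,0,26],[20,2,0,0,26],[12,2,0,0,26],[5,1,0,0,26],[0,0,10,0,26],[0,0,10,0,26],[0,0,10,0,26],[0,0,3,0,26],[0,0,0,0,26]])

```text
time: 10.65
eef_pos: [0.4519, -0.0739, 0.0219]
tcp_rot: [-0.001, 0.055, 0.998, 0.0]
contact_force: [-0.5, 0.3, 0.4]
gripper_width: 0.304
grasp_force: 0.0
```

Emit:
send_rows(plan=[[0,0,2,0,26],[0,0,0,0,26]])

```text
time: 10.85
eef_pos: [0.4522, -0.074, 0.0207]
tcp_rot: [0.0, 0.055, 0.998, -0.0]
contact_force: [-0.3, -0.5, -0.6]
gripper_width: 0.308
grasp_force: 0.0
```

Emit:
send_rows(plan=[[0,0,2,0,26],[0,0,0,0,26]])

```text
time: 11.05
eef_pos: [0.452, -0.074, 0.0187]
tcp_rot: [0.0, 0.055, 0.998, -0.0]
contact_force: [-0.2, -0.1, 0.1]
gripper_width: 0.306
grasp_force: 0.0
```

```bash
python3 -c "
from h import *
go(-.262,.0114,0,.0255)
d=r.get_image('top')
print([ (b[0],b[1],toS(b[2]).round(4)) for b in darks(d)])"
```

```text
t 11.05 S-pos [-0.2641  0.0119] z 0.0187 tilt 0.0 turn 0.0 shift mm [-2.1 -0.5 -6.8] F [-0.2 -0.1  0.1] w 26.0
[]
```

Emit:
send_rows(plan=[[0,0,1.5,0,26],[0,0,0,0,26]])

```text
time: 11.3
eef_pos: [0.452, -0.074, 0.0171]
tcp_rot: [-0.0, 0.055, 0.998, 0.0]
contact_force: [0.9, 0.1, -0.6]
gripper_width: 0.308
grasp_force: 0.0
```

Emit:
send_rows(plan=[[0,0,1.5,0,26],[0,0,0,0,26]])

```text
time: 11.5
eef_pos: [0.452, -0.074, 0.0156]
tcp_rot: [-0.0, 0.055, 0.998, 0.0]
contact_force: [-0.1, 0.3, -0.3]
gripper_width: 0.309
grasp_force: 0.0
```

```bash
python3 - <<'E'
from h import *
go(-.262,.0114,0,.0255)
for n,o in(("scene",(190,140)),):
    d=r.get_image(n)
    t=r.get_state()["eef_pos"]
    for dz in(0,-.005,-.01): print(dz,(np.array(pix(d,np.append(t[:2],t[2]+dz)))-[230,140])*[6,6])
    crop(d,"pics/s3.png",230,360,140,240,6)
E
```

```text
t 11.5 S-pos [-0.2642  0.0119] z 0.0156 tilt 0.01 turn 0.0 shift mm [-2.2 -0.5 -9.9] F [-0.1  0.3 -0.3] w 26.3
0 [508.69532868 352.68811197]
-0.005 [508.35163577 359.03774218]
-0.01 [508.0089833  365.36815062]
```

View pics/s3.png

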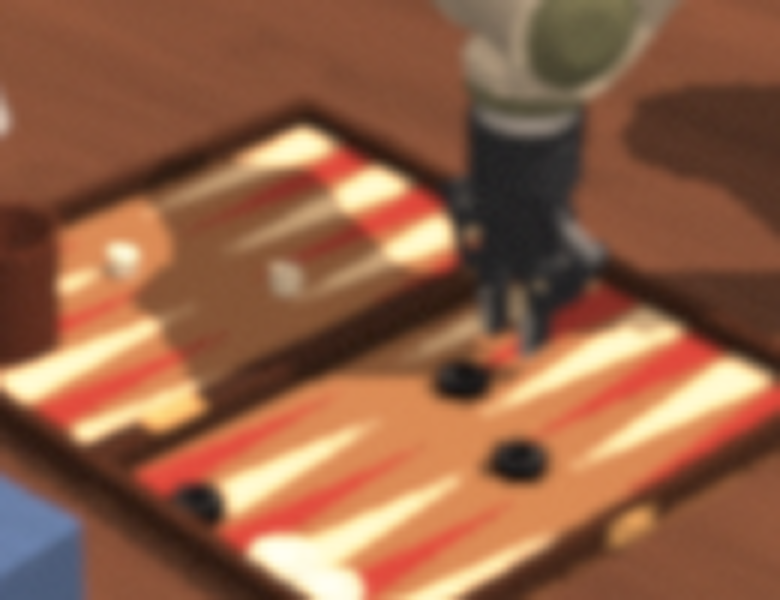

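The fingertips are at about (497,333) and (530,353), still clearly above the floor. The stray is at (462,380). I'll keep lowering.

Emit:
send_rows(plan=[[0,0,1.5,0,26],[0,0,0,0,26]])

```text
time: 11.75
eef_pos: [0.452, -0.0739, 0.014]
tcp_rot: [-0.0, 0.055, 0.998, 0.0]
contact_force: [-0.2, -0.3, 0.5]
gripper_width: 0.302
grasp_force: 0.0
```

Emit:
send_rows(plan=[[0,0,1.5,0,26],[0,0,0,0,26]])

```text
time: 11.95
eef_pos: [0.452, -0.074, 0.0125]
tcp_rot: [-0.0, 0.055, 0.998, 0.0]
contact_force: [-0.3, -0.1, 0.9]
gripper_width: 0.303
grasp_force: 0.0
```

Emit:
send_rows(plan=[[0,0,1.5,0,26],[0,0,0,0,26]])

```text
time: 12.15
eef_pos: [0.4519, -0.0739, 0.011]
tcp_rot: [-0.0, 0.055, 0.998, 0.0]
contact_force: [0.6, -0.2, 0.9]
gripper_width: 0.306
grasp_force: 0.0
```

Emit:
send_rows(plan=[[0,0,1.5,0,26],[0,0,0,0,26]])

```text
time: 12.35
eef_pos: [0.4519, -0.0739, 0.0095]
tcp_rot: [-0.0, 0.055, 0.998, 0.0]
contact_force: [-0.5, 0.2, 0.7]
gripper_width: 0.303
grasp_force: 0.0
```

Emit:
send_rows(plan=[[0,0,1.5,0,26],[0,0,0,0,26]])

```text
time: 12.55
eef_pos: [0.4519, -0.0739, 0.008]
tcp_rot: [-0.0, 0.055, 0.998, 0.0]
contact_force: [-0.5, -0.9, -0.3]
gripper_width: 0.31
grasp_force: 0.0
```

Emit:
send_rows(plan=[[0,0,1.5,0,26],[0,0,0,0,26]])

```text
time: 12.75
eef_pos: [0.4519, -0.0739, 0.0065]
tcp_rot: [-0.0, 0.055, 0.998, 0.0]
contact_force: [0.0, 0.4, 0.0]
gripper_width: 0.305
grasp_force: 0.0
```

Emit:
send_rows(plan=[[0,0,1.5,0,26],[0,0,0,0,26]])

```text
time: 12.95
eef_pos: [0.4519, -0.0739, 0.005]
tcp_rot: [-0.0, 0.055, 0.998, 0.0]
contact_force: [0.0, -0.1, -0.0]
gripper_width: 0.303
grasp_force: 0.0
```

Emit:
send_rows(plan=[[0,0,1.5,0,26],[0,0,0,0,26]])

```text
time: 13.15
eef_pos: [0.452, -0.0739, 0.0035]
tcp_rot: [-0.0, 0.055, 0.998, 0.0]
contact_force: [-0.2, -0.4, 0.3]
gripper_width: 0.305
grasp_force: 0.0
```

Emit:
send_rows(plan=[[0,0,1.5,0,26],[0,0,0,0,26]])

```text
time: 13.35
eef_pos: [0.452, -0.0739, 0.002]
tcp_rot: [-0.0, 0.055, 0.998, 0.0]
contact_force: [-1.0, 0.9, 1.1]
gripper_width: 0.308
grasp_force: 0.0
```

```bash
python3 - <<'E'
from h import *
d=r.get_image("scene"); t=r.get_state()["eef_pos"]
print(t,r.get_state()["qpos"].round(4) if hasattr(r.get_state()["qpos"],"round") else r.get_state()["qpos"])
M=B@np.array([[0,1],[1,0]])
for z in(.002,.008,.02,.04): print(z,((np.array(pix(d,np.append(t[:2],z)))-[275,165])*10).round())
crop(d,"pics/s4.png",275,345,160,220,10)
E
```

```text
[ 0.45197529 -0.07394675  0.00210826] [-0.4189  0.4903  1.9203  0.      0.7312 -1.8796]
0.002 [396. 367.]
0.008 [397. 354.]
0.02 [398. 328.]
0.04 [401. 286.]
```

View pics/s4.png

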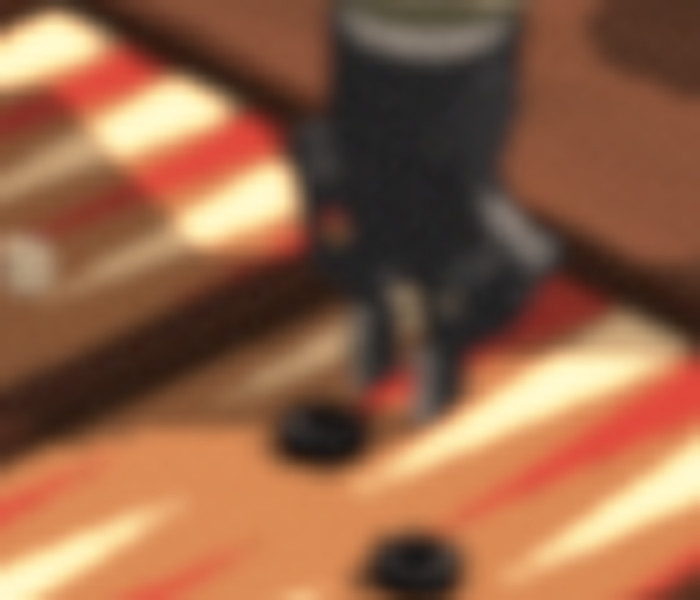

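The fingertips at (375,380) and (430,415) are now just above the floor, level with the checker (322,432). In effect the tips stand about 8 mm behind the reported TCP at this opening. Now I'll push.

Emit:
send_rows(plan=[[-5,0,0,0,26],[-5,0,0,0,26],[-4,0,0,0,26],[-4,0,0,0,26],[-4,0,0,0,26],[-4,-0.5,0,0,26],[-5,-0.5,0,0,26],[-5,-0.5,0,0,26],[-5,-0.5,0,0,26],[-3,-0.5,0,0,26],[0,0,0,0,26]])

```text
time: 14.5
eef_pos: [0.4959, -0.0814, 0.0022]
tcp_rot: [0.0, 0.055, 0.998, -0.0]
contact_force: [-0.2, -0.2, 0.3]
gripper_width: 0.307
grasp_force: 0.0
```

```bash
cat >> h.py <<'E'
def sdark():
    d=r.get_image("scene"); im=d["img"]; M=np.zeros(im.shape[:2],bool)
    P=[pix(d,np.append(S+B@np.array(q),.014)) for q in((.0,-.06),(.0,.17),(-.38,.17),(-.38,-.06))]
    m=np.zeros(im.shape[:2],np.uint8); cv2.fillPoly(m,[np.int32(P)],1)
    for b in blobs(d,(m>0)&(im.max(2)<75),15,600,.014): print(b[0],b[1],toS(b[2]).round(4))
E
python3 -c "
from h import *
go(-.1,0,0,.002);sdark()"
```

```text
t 14.5 S-pos [-0.2197  0.0093] z 0.0022 tilt 0.01 turn 0.0 shift mm [-119.7   -9.3    0.2] F [-0.2 -0.2  0.3] w 26.1
273 [302.9 196.8] [-0.2409 -0.0316]
36 [315.8 216.7] [-0.1803  0.0995]
19 [263.1 223.1] [-0.0065 -0.0011]
```

Emit:
send_rows(plan=[[-4,-0.5,0,0,26],[-6,-0.5,0,0,26],[-7,-0.6,0,0,26],[-7,-0.6,0,0,26],[-7,-0.6,0,0,26],[-7,-0.6,0,0,26],[-7,-0.6,0,0,26],[-7,-0.6,0,0,26],[-7,-0.6,0,0,26],[-7,-0.6,0,0,26],[-7,-0.6,0,0,26],[-7,-0.6,0,0,26],[-7,-0.6,0,0,26],[-7,-0.6,0,0,26],[-7,-0.6,0,0,26],[-7,-0.5,0,0,26],[-7,0,0,0,26],[-5,0,0,0,26],[-3,0,0,0,26],[0,0,0,0,26]])

```text
time: 16.55
eef_pos: [0.617, -0.1041, 0.0021]
tcp_rot: [0.0, 0.055, 0.998, -0.0]
contact_force: [-0.1, -0.2, 1.4]
gripper_width: 0.306
grasp_force: 0.0
```

```bash
python3 -c "
from h import *
go(-.065,0,0,.002);sdark()
d=r.get_image('top');im=d['img'];M=np.zeros(im.shape[:2],bool);M[164:300,238:306]=1
for b in blobs(d,M&(im[...,0]<95),20,400,.014):print('top',b[0],b[1],toS(b[2]).round(4))
"
```

```text
t 16.55 S-pos [-0.0968  0.0002] z 0.0021 tilt 0.01 turn 0.0 shift mm [-31.8  -0.2   0.1] F [-0.1 -0.2  1.4] w 26.0
28 [301.3 192. ] [-0.2613 -0.0618]
258 [279.4 207.9] [-0.1181 -0.035 ]
36 [315.8 216.7] [-0.1803  0.0995]
19 [263.1 223.1] [-0.0065 -0.0011]
top 22 [280.5 296.2] [-0.3581  0.0057]
```

Emit:
send_rows(plan=[[-4,0,0,0,26],[-4,0,0,0,26],[-4,0,0,0,26],[-4,0,0,0,26],[-3,0,0,0,26],[-2,0,0,0,26],[-2,0,0,0,26],[-2,0,0,0,26],[0,0,0,0,26]])

```text
time: 17.55
eef_pos: [0.6418, -0.1069, 0.0022]
tcp_rot: [0.0, 0.055, 0.998, -0.0]
contact_force: [-0.8, 0.0, -0.6]
gripper_width: 0.307
grasp_force: 0.0
```

Emit:
send_rows(plan=[[-2,0,0,0,26],[-1,0,0,0,26],[0,0,0,0,26]])

```text
time: 17.85
eef_pos: [0.6447, -0.1072, 0.0022]
tcp_rot: [0.0, 0.055, 0.998, -0.0]
contact_force: [-1.1, 0.2, -0.5]
gripper_width: 0.304
grasp_force: 0.0
```

```bash
python3 -c "
from h import *
go(-.065,0,0,.002);sdark()"
```

```text
t 17.85 S-pos [-0.069   0.0002] z 0.0022 tilt 0.01 turn 0.0 shift mm [-4.  -0.2  0.2] F [-1.1  0.2 -0.5] w 25.9
30 [297.1 194. ] [-0.2379 -0.062 ]
280 [273.7 212.1] [-0.0828 -0.0284]
36 [315.8 216.7] [-0.1803  0.0995]
```

Emit:
send_rows(plan=[[-1,0,0,0,26],[-1,0,0,0,26],[0,0,0,0,26]])

```text
time: 18.2
eef_pos: [0.6467, -0.1074, 0.0022]
tcp_rot: [0.0, 0.055, 0.998, -0.0]
contact_force: [0.3, 0.5, 1.1]
gripper_width: 0.303
grasp_force: 0.0
```

Emit:
send_rows(plan=[[-1,0,0,0,26],[-0.5,0,0,0,26],[0,0,0,0,26]])

```text
time: 18.5
eef_pos: [0.6481, -0.1075, 0.0022]
tcp_rot: [0.0, 0.055, 0.998, -0.0]
contact_force: [-0.1, 0.5, 0.6]
gripper_width: 0.304
grasp_force: 0.0
```

Emit:
send_rows(plan=[[-1,0,0,0,26],[0,0,0,0,26]])

```text
time: 18.7
eef_pos: [0.6491, -0.1077, 0.0022]
tcp_rot: [0.0, 0.055, 0.998, -0.0]
contact_force: [0.0, 0.1, 0.5]
gripper_width: 0.304
grasp_force: 0.0
```

Emit:
send_rows(plan=[[4,0,0,0,26],[4,0,0,0,26],[0,0,-15,0,26],[0,0,-30,0,26],[0,0,-30,0,26],[20,15,0,0,26],[30,30,0,0,26],[30,30,0,0,26],[30,30,0,0,26],[20,30,0,0,26],[0,0,0,8,26],[0,0,0,8,26],[0,0,0,8,26],[0,0,0,8,26],[0,0,0,8,26],[0,0,0,8,26],[0,0,0,8,26],[0,0,0,5,26],[0,0,0,0,26]])

```text
time: 20.6
eef_pos: [0.527, 0.0417, 0.0783]
tcp_rot: [0.001, 0.554, 0.832, 0.0]
contact_force: [0.5, -0.4, -0.3]
gripper_width: 0.304
grasp_force: 0.0
```

```bash
python3 -c "
from h import *
go(-.2026,.1377,-60.6,.04);sdark()
d=r.get_image('top');im=d['img'];M=np.zeros(im.shape[:2],bool);M[164:300,238:306]=1
for th in(80,95):
  for b in blobs(d,M&(im[...,0]<th),20,600,.014):print('top',b[0],b[1],toS(b[2]).round(4))
crop(d,'pics/c3.png',215,415,160,310,4)
"
```

```text
t 20.6 S-pos [-0.2024  0.1351] z 0.0783 tilt 0.08 turn -0.4 shift mm [ 2.4  1.1 38.3] F [ 0.5 -0.4 -0.3] w 25.8
123 [285.7 199.6] [-0.1759 -0.0625]
94 [328.1 193.1] [-0.3365  0.0164]
37 [315.7 216.7] [-0.1802  0.0991]
74 [267.9 220.8] [-0.0293 -0.0005]
top 200 [294.3 180.7] [-0.0181  0.0002]
top 47 [256.9 232.3] [-0.1834  0.0927]
top 243 [294.6 179.7] [-0.0149 -0.0007]
top 97 [256.4 229.7] [-0.1758  0.0951]
```

View pics/c3.png

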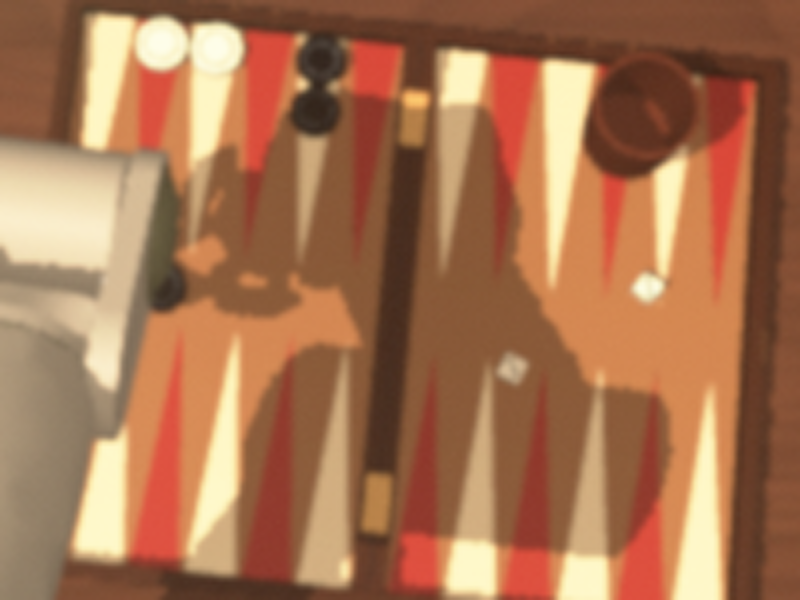

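The second checker (315,110) sits directly behind the home checker (322,58), touching it and centred on the point. The other stray is still at about (163,287). Next I'll lower and push that one.

Emit:
send_rows(plan=[[2,1,20,0,26],[0,0,25,0,26],[0,0,20,0,26],[0,0,8,0,26],[0,0,3,0,26],[0,0,0,0,26]])

```text
time: 21.3
eef_pos: [0.5272, 0.0439, 0.0017]
tcp_rot: [0.0, 0.554, 0.833, 0.0]
contact_force: [0.1, 0.4, 0.5]
gripper_width: 0.309
grasp_force: 0.0
```

```bash
python3 -c "
from h import *
go(-.2026,.1377,-60.6,.002);go(-.125-.025*.491,.025*.871,-60.6,.002);sdark()"
```

```text
t 21.3 S-pos [-0.2024  0.1373] z 0.0017 tilt 0.04 turn -0.3 shift mm [ 0.4  0.  -0.3] F [0.1 0.4 0.5] w 26.2
t 21.3 S-pos [-0.2024  0.1373] z 0.0017 tilt 0.04 turn -0.3 shift mm [-132.7    0.    -0.3] F [0.1 0.4 0.5] w 26.2
301 [328.  197.6] [-0.3114  0.0394]
90 [285.7 199.5] [-0.1763 -0.0625]
51 [316.  216.4] [-0.1822  0.0986]
68 [267.8 220.9] [-0.0284  0.0001]
```

Emit:
send_rows(plan=[[-4,0,0,0,26],[-5,0,0,0,26],[-5,0,0,0,26],[-4,0,0,0,26],[-4,0,0,0,26],[-5,0,0,0,26],[-6,0,0,0,26],[-7,0,0,0,26],[-7,0,0,0,26],[-7,0,0,0,26],[-7,0,0,0,26],[-7,0,0,0,26],[-7,0,0,0,26],[-7,0,0,0,26],[-7,0,0,0,26],[-7,0,0,0,26],[-7,0,0,0,26],[-7,0,0,0,26],[-5,0,0,0,26],[-3,0,0,0,26]])

```text
time: 23.35
eef_pos: [0.5726, -0.0654, 0.0012]
tcp_rot: [0.0, 0.554, 0.832, -0.0]
contact_force: [-0.1, 0.6, -0.9]
gripper_width: 0.304
grasp_force: 0.2
```

Emit:
send_rows(plan=[[-4,0,0,0,26],[-4,0,0,0,26],[-4,0,0,0,26],[-2,0,0,0,26],[0,0,0,0,26]])

```text
time: 23.85
eef_pos: [0.5779, -0.0781, 0.0012]
tcp_rot: [0.0, 0.554, 0.832, -0.0]
contact_force: [0.9, -0.8, -0.4]
gripper_width: 0.303
grasp_force: 0.0
```

```bash
python3 -c "
from h import *
go(-.125-.025*.491,.025*.871,-60.6,.002);sdark()"
```

```text
t 23.85 S-pos [-0.1386  0.0217] z 0.0012 tilt 0.01 turn -0.4 shift mm [-0.6  1.2 -0.8] F [ 0.9 -0.8 -0.4] w 25.7
272 [286.9 204.2] [-0.1569 -0.0349]
69 [267.9 220.9] [-0.0289  0.    ]
```

Emit:
send_rows(plan=[[4,0,0,0,26],[6,0,0,0,26],[0,0,-15,0,26],[0,0,-25,0,26],[0,0,-20,0,26],[0,0,0,-7.5,26],[0,0,0,-7.5,26],[0,0,0,-7.5,26],[0,0,0,-7.5,26],[0,0,0,-7.5,26],[0,0,0,-7.5,26],[0,0,0,-7.5,26],[0,0,0,-7.6,26],[15,-10,0,0,26],[20,-10,0,0,26],[20,-10,0,0,26],[20,0,0,0,26],[20,0,0,0,26],[0,0,0,0,26]])

```text
time: 25.8
eef_pos: [0.4745, -0.086, 0.0622]
tcp_rot: [-0.0, 0.063, 0.998, 0.0]
contact_force: [-0.1, 0.4, -1.1]
gripper_width: 0.304
grasp_force: 0.0
```

```bash
python3 -c "
from h import *
go(-.172,0,0,.002);sdark()
d=r.get_image('top');im=d['img'];M=np.zeros(im.shape[:2],bool);M[164:300,238:306]=1
for b in blobs(d,M&(im[...,0]<85),20,600,.014):print('top',b[0],b[1],toS(b[2]).round(4))
"
```

```text
t 25.8 S-pos [-0.2404  0.0024] z 0.0622 tilt 0.02 turn -0.9 shift mm [-68.4  -2.4  60.1] F [-0.1  0.4 -1.1] w 25.9
18 [316.6 184.5] [-0.3501 -0.0614]
64 [291.  196.9] [-0.2049 -0.0628]
32 [287.5 211.1] [-0.1266  0.0013]
63 [267.4 221.1] [-0.0265  0.0003]
top 192 [294.4 180.1] [-0.0163 -0.0001]
top 64 [291.3 215.3] [-0.1232 -0.0015]
```

Emit:
send_rows(plan=[[-20,-1,0,-0.9,26],[-25,-1,0,0,26],[-17,0,0,0,26],[0,0,20,0,26],[0,0,20,0,26],[0,0,14,0,26],[0,0,6,0,26],[0,0,0,0,26]])

```text
time: 26.7
eef_pos: [0.5374, -0.0955, 0.0009]
tcp_rot: [-0.0, 0.055, 0.998, 0.0]
contact_force: [0.1, 0.2, 0.4]
gripper_width: 0.304
grasp_force: 0.0
```

```bash
python3 -c "
from h import *
go(-.102,0,0,.002)"
```

```text
t 26.7 S-pos [-1.769e-01 -1.000e-04] z 0.0009 tilt 0.04 turn 0.0 shift mm [-74.9   0.1  -1.2] F [0.1 0.2 0.4] w 25.9
```

Emit:
send_rows(plan=[[-4,0,-0.7,0,26],[-5,0,0,0,26],[-5,0,0,0,26],[-4,0,0,0,26],[-4,0,0,0,26],[-5,0,0,0,26],[-6,0,0,0,26],[-6,0,0,0,26],[-6,0,0,0,26],[-6,0,0,0,26],[-5,0,0,0,26],[-4,0,0,0,26],[-3,0,0,0,26],[-2,0,0,0,26],[-2,0,0,0,26],[-2,0,0,0,26],[-2,0,0,0,26],[0,0,0,0,26]])

```text
time: 28.5
eef_pos: [0.608, -0.1034, 0.0019]
tcp_rot: [0.0, 0.055, 0.998, -0.0]
contact_force: [0.4, 0.1, 0.4]
gripper_width: 0.302
grasp_force: 0.0
```

Emit:
send_rows(plan=[[-1,0,0,0,26],[-1,0,0,0,26],[0,0,0,0,26]])

```text
time: 28.8
eef_pos: [0.6099, -0.1036, 0.0019]
tcp_rot: [0.0, 0.055, 0.998, -0.0]
contact_force: [0.7, 1.0, -0.7]
gripper_width: 0.306
grasp_force: 0.0
```

Emit:
send_rows(plan=[[-1,0,0,0,26],[0,0,0,0,26]])

```text
time: 29.0
eef_pos: [0.6109, -0.1037, 0.0019]
tcp_rot: [0.0, 0.055, 0.998, -0.0]
contact_force: [-0.6, 0.2, -0.5]
gripper_width: 0.307
grasp_force: 0.0
```

Emit:
send_rows(plan=[[-1,0,0,0,26],[0,0,0,0,26]])

```text
time: 29.2
eef_pos: [0.6119, -0.1038, 0.0019]
tcp_rot: [0.0, 0.055, 0.998, -0.0]
contact_force: [-0.4, 0.2, -0.3]
gripper_width: 0.302
grasp_force: 0.1
```

Emit:
send_rows(plan=[[-1,0,0,0,26],[0,0,0,0,26]])

```text
time: 29.4
eef_pos: [0.6128, -0.1039, 0.0019]
tcp_rot: [-0.0, 0.055, 0.998, 0.0]
contact_force: [-0.8, 0.2, 0.0]
gripper_width: 0.304
grasp_force: 0.1
```

Emit:
send_rows(plan=[[-1,0,0,0,26],[0,0,0,0,26]])

```text
time: 29.6
eef_pos: [0.6135, -0.1039, 0.0017]
tcp_rot: [-0.001, 0.055, 0.998, 0.0]
contact_force: [-1.8, 0.6, 0.3]
gripper_width: 0.305
grasp_force: 1.0
```

Resistance is building, so the row is pressed against the rail. I'll back off and check.

Emit:
send_rows(plan=[[2,0,0,0,26],[4,0,0,0,26],[6,0,0,0,26],[0,0,-15,0,26],[0,0,-30,0,26],[0,0,-30,0,26],[20,10,-10,0,26],[30,30,0,0,26],[30,30,0,0,26],[30,30,0,0,26],[30,30,0,0,26],[30,30,0,0,26],[0,30,0,0,26],[0,30,0,0,26],[0,20,0,0,26],[0,0,0,0,26]])

```text
time: 31.2
eef_pos: [0.4595, 0.1563, 0.088]
tcp_rot: [0.001, 0.054, 0.999, 0.0]
contact_force: [0.2, -0.4, 0.1]
gripper_width: 0.304
grasp_force: 0.0
```

```bash
python3 - <<'E'
from h import *
go(0,0,0,.1)
d=r.get_image('top');im=d['img']
hs=cv2.HoughCircles(cv2.resize(im[...,0][160:260,280:310],None,fx=6,fy=6,interpolation=cv2.INTER_CUBIC),cv2.HOUGH_GRADIENT,1,50,param1=100,param2=15,minRadius=34,maxRadius=44)
for c in hs[0]:
    u,v=(c[0]+.5)/6-.5+280,(c[1]+.5)/6-.5+160;print("circ",round(c[2]/6,1),toS(ray(d,u,v,.02)).round(4))
crop(d,'pics/c4.png',235,335,160,235,8)
E
```

```text
t 31.2 S-pos [-0.2821  0.2416] z 0.088 tilt 0.11 turn 0.2 shift mm [-282.1 -241.5  -11.6] F [ 0.2 -0.4  0.1] w 25.9Traceback (most recent call last):
  File "<stdin>", line 5, in <module>
TypeError: 'NoneType' object is not subscriptable
```

```bash
python3 - <<'E'
from h import *
sdark()
d=r.get_image('top');im=d['img']
M=np.zeros(im.shape[:2],bool);M[164:300,238:306]=1
for b in blobs(d,M&(im[...,0]<85),20,600,.014):print('top',b[0],b[1],toS(b[2]).round(4))
crop(d,'pics/c4.png',235,335,160,235,8)
E
```

```text
86 [296.  194.4] [-0.2325 -0.0628]
101 [271.7 219. ] [-0.0472  0.0003]
top 293 [293.7 186.4] [-0.0357 -0.0001]
```

View pics/c4.png

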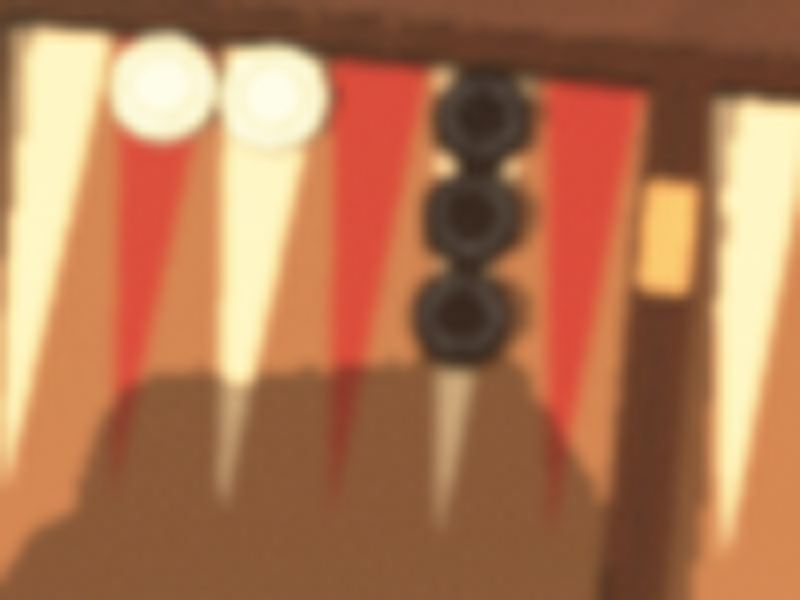

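The picture shows three dark checkers at (484,114), (470,215) and (462,315), evenly spaced and touching, along the point and against the rail. The ivories are where they started.

```bash
python3 -c "
from rig import r
print(r.hand_in())"
```

```text
the job is handed in; nothing more can be done
None
```

I pushed both stray dark checkers into a touching row behind the home checker on the second point, checked it in the final top picture, and handed the job in; hand-in returned no verdict.

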